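# Clamp a control unit in the repair holder

### The job

Lay the aluminium control unit flat on the middle of the work holder's bed, between the jaws, with its black connector facing the yellow-marked edge, then slide the red-gripped jaw along its track until the unit is held snugly against the rear jaw: the sprung pad should be pressed in about half way, gently, never driven hard home. Let go of everything and leave the other things on the bench where they are.

Things in the scene. Friction and masses are not known exactly. Their poses are not given: they have to be found in the camera images.
- ecu: loose control unit (about 0.25 kg, may differ): aluminium box 50 (x) x 70 (y) x 26 (z) mm with a dark ribbed block 28 (x) x 40 (y) mm standing 16 mm higher on the middle of its top (the handiest thing to grasp), and a black connector 44 mm wide sticking 12.5 mm out of its -x face. Origin: centre of its underside; z up.
- plug (a point): middle of the connector's outer face: 37.5 mm from the unit's origin along its -x axis, 13 mm above its underside
- vise: fixed work holder: flat aluminium bed 100 (x) x 300 (y) x 20 (z) mm, origin at the centre of its underside, so its top is at z = 20 mm. The blue sliding jaw is at the -y end and slides to +y. The dark rear jaw (70 mm wide, 28 mm high, brass button on top) is at the +y end; it was set beforehand and stays: its face is anywhere from y = 86 to 110 mm in this frame, not measured
- bed_spot (a point): on the bed's top, on its centre line at y = 30 mm in the holder's frame: a unit laid centred here clears both jaws at every start
- mark (a point): middle of the yellow mark, a 50 mm long strip on the holder's -x edge, beside bed_spot
- slide_jaw (a joint): travel of the sliding jaw along the holder's +y, m, 0 to 0.13; its grip centre is at y = -105 mm + travel in the holder's frame. Stiff track: it takes about 9 N to move it and it stays where it is left (it can hold up to about 9 N of pad spring).
- grip (a point): centre of the top of the red grip block of the sliding jaw: the block is 30 (x) x 20 (y) mm and stands 35 mm above the blue carriage, whose top is 48 mm above the bench and reaches 30 mm from the grip centre to +y and 25 mm to -y; the grip's top is 82.5 mm above the bench
- jaw_pad: black sprung pad on the sliding jaw's +y side, 46 wide (x), 20 mm high, from 24 to 44 mm above the bench; origin: middle of the lower edge of its pressing face, 50 mm to +y of the grip centre when free. It sinks up to 8 mm into the jaw against a spring of 1.5 N per mm (6 N at half way, 12 N when fully in; beyond that it is hard)
- spool: bystander: yellow solder spool, 54 mm diameter, 38 mm high, standing. Leave it alone
- driver: bystander: red-handled screwdriver, 160 mm long, lying. Leave it alone
- flux: bystander: small jar with white cap, 44 mm diameter, 75 mm high. Leave it alone
- open_unit: bystander: opened black module tray with green circuit board, 110 x 140 x 34 mm. Leave it alone
- tin: bystander: flat tin with blue lid, 61 mm diameter, 17 mm high. Leave it alone
- spray: bystander: spray can, 54 mm diameter, 170 mm high, green label, red cap. Leave it alone
- brush: bystander: cleaning brush, 150 mm long, lying. Leave it alone
Things that resemble listed ones, but are neither listed nor needed, are in the scene too. Leave any blue or green look-alike of the ecu alone.

How it is judged:
By the outcome, as a careful person would: the job done as asked, in the order asked, and still so for the second after the job is handed in, with the robot touching nothing.
It also fails if it takes over 69 s, if anything falls off the work surface, if the arm or the gripper's body presses on something with over 40 N, if the wrist force passes 120 N, or if a joint passes its speed limit or range.

### The arm

A 6-joint arm with a two-finger parallel gripper is mounted at the origin on the work surface. World frame = base frame: x ahead of the robot, y to its left, z up, the work surface at z = 0. Lengths are in m, angles in rad, forces in N, time in s.
With the tool pointing down it reaches from about 0.35 to 0.85 m from the base axis. Payload 8.1 kg.
Tool frame: the origin (TCP) lies at the very end of the fingers, on their centre line; the grasp point (between the pads) lies 19 mm behind it; z points along the fingers, x is the direction in which the jaws open and shut, and the axes are right-handed (so a half turn about z gives the same grasp; the last joint's range is limited). The gripper opens to 93 mm and grips with 3 to 60 N. Pads are 15 mm wide; open, the fingers measure 128 mm over their backs; the gripper's body (75 mm by 188 mm) begins 65 mm behind the grasp point.
Start: joints at [1.07, 0.13, 1.488, -0, 1.523, -0.085], TCP at [0.242, 0.549, 0.219] pointing down, gripper open.
Joint ranges: [-2.96, 2.96], [-0.89, 2.26], [0.02, 2.5], [-1.34, 4.48], [0, 2.73], [-2.66, 2.66]. Speed limits (rad/s): [2.39, 2.39, 2.79, 3.14, 3.14, 3.14].

### API

Orientations are given as a rotation vector (axis times angle).
In Python, from plant import robot gives the robot as it stands. The module is installed in compiled form; this text tells all that it offers.
- The arm moves only by the tool jog_arm, never from a script. Its argument "commands" is one flat list of numbers, 5 for each row, row after row: the gripper's target within -1 to 1 (shut at 1, half-way at 0, fully open at -1), then the shift along the tool's x, y, z in m, then the turn about the tool's z in degrees. A call has 1 to 20 rows; each row shifts and turns the commanded pose from where the row before left it, along the tool's axes as they then stand; what a row does not reach is not made up. A row lasts 1/12 s, in which the tool goes at most 41.7 mm and 7.16 degrees, less where a joint would pass 70% of its speed; a pose out of reach is approached as far as the arm can. A call is refused whole if a number of a shift passes 0.0417 or a number of a turn 7.16, either way. A call with a gripper value outside its range is refused whole. The fingers move at their own pace and stop on an object; "grip_force" is the grip in N (left out, the last holds). Time passes only in rows, so rows that do not move let the fingers close. It gives the time, the measured TCP pose, the force and the opening at its end, in the units of the state.
- robot.read_state(): the state, without advancing time (a new reading comes with each control period).
- robot.read_camera(name): name is "side" or "top"; returns a dict with "img" (384x512x3 uint8, blue, green, red), "vfov" (degrees; the focal length in pixels is half the picture's height over the tangent of half this angle, whatever the lens; pixels are square), "cx", "cy" (the principal point, pixels), "extrinsics" (4x4, takes a point from world to camera coordinates). Camera axes: x right, y down, z forward; pixel columns grow to the right and rows downward; lengths in m; the calibration is good to about 2 mm. A picture is of the moment at which its call begins. There is no depth.
- robot.close_job(): hands the job in, once; it reports no verdict.
Trained networks look in a picture, given as the dict that the camera call returned (one of the last four; its "shot" number tells which), for a name from the list of things; names that differ only in an ending like _2 or _b are one class to them, and where a whole thing is asked for, a point or a joint stands for the part that bears it (a point fixed in the world has none). Each returns a list of dicts, best first, with "score" (0 to 1); they miss things now and then, are a little off and sometimes report something else, mostly with a low value. They report only what shows in the picture. A call takes as long as a camera call. They do not tell look-alikes from the thing itself.
- robot.recognise(thing, picture): "box" ([centre column, centre row, width, height] as shares, 0 to 1, of the picture: columns of its width, rows of its height, round what is visible of it).
- robot.pinpoint(thing, picture): "position" ([row, column] as shares, 0 to 1, of the picture: columns of its width, rows of its height: a listed point, or the origin of a listed thing).
The state is a dict: "t": time; "q": joint angles; "dq": joint speeds; "joint_torque": joint torques, N m; "tool_pos": TCP position; "orientation": TCP orientation; "force": force on the tool from outside, world axes, zero at the start; "wrist_torque": the same for the moment, N m; "opening": finger opening in m.
Only numpy, scipy, OpenCV 4.12 (cv2) and the standard library are available. Lean on these libraries where they do the work, as an engineer would, in place of code of your own. Each camera call takes 0.05 s, during which the arm holds its last target.

## Working session

There is one attempt and no reset: what is moved stays moved. The work goes in short steps, Python scripts to look and compute and a tool call to move; the robot and the scene stay as the last step left them, time stands still between calls to the robot, and variables do not carry over. Pictures are saved under pics/ and viewed, and the job is handed in when it is done.

Besides the shell and the picture viewer there is one more tool, called after "Request:" by a JSON object that holds its "op" and its "data", one argument or row to a line. jog_arm: Moves the arm, as the interface text tells. Its arguments: {"type":"object","properties":{"commands":{"type":"array"},"grip_force":{"type":"number"}},"required":["commands"]}

```bash
mkdir -p pics; ls
cat > h.py <<'E'
import numpy as np,cv2
from plant import robot
def K(p):
    h,w=p["img"].shape[:2]; f=h/2/np.tan(np.radians(p["vfov"])/2); return f,p["cx"],p["cy"]
def ray(p,u,v):
    f,cx,cy=K(p); E=np.array(p["extrinsics"]); R=E[:3,:3]; t=E[:3,3]
    return -R.T@t, R.T@np.array([(u-cx)/f,(v-cy)/f,1])
def onz(p,u,v,z):
    o,d=ray(p,u,v); return o+d*(z-o[2])/d[2]
def proj(p,X):
    f,cx,cy=K(p); E=np.array(p["extrinsics"]); c=E[:3,:3]@np.array(X)+E[:3,3]
    return np.array([f*c[0]/c[2]+cx,f*c[1]/c[2]+cy])
def tri(obs):
    A=np.zeros((3,3));b=np.zeros(3)
    for p,u,v in obs:
        o,d=ray(p,u,v); d/=np.linalg.norm(d); M=np.eye(3)-np.outer(d,d); A+=M;b+=M@o
    return np.linalg.solve(A,b)
def pp(thing,p,n=3):
    h,w=p["img"].shape[:2]
    return [(round(r["position"][1]*w,1),round(r["position"][0]*h,1),round(r["score"],2)) for r in robot.pinpoint(thing,p)[:n]]
E
python3 - <<'E'
from h import *
s=robot.read_state(); print(s)
for n in("top","side"):
    p=robot.read_camera(n); cv2.imwrite(f"pics/{n}0.png",p["img"]); print(n,p["vfov"],p["cx"],p["cy"],np.round(p["extrinsics"],3).tolist(),[k for k in p])
    for t in("ecu","plug","bed_spot","mark","grip","jaw_pad","vise"):
        print(t,pp(t,p))
E
```

```text
pics
{'t': 0.0, 'q': array([ 1.06959918e+00,  1.31144849e-01,  1.48927539e+00,  3.95414203e-06,
        1.52304084e+00, -8.53891219e-02]), 'dq': array([-4.21027262e-04,  1.21357045e-03, -3.08789360e-04,  5.50589754e-05,
        7.62710818e-04, -7.09277995e-05]), 'joint_torque': array([-1.33625304e-03, -5.59807956e+01, -4.91774976e+01,  7.68404268e-02,
        3.45488254e-02, -1.13068886e-04]), 'tool_pos': array([0.24204797, 0.54837205, 0.21759936]), 'orientation': array([ 2.63139345e+00,  1.71459676e+00, -2.58887233e-03]), 'force': array([ 0.12579354, -0.42481093,  0.56710655]), 'wrist_torque': array([-0.02469719,  0.03067066,  0.01488959]), 'opening': 0.09285792027137088}
top 56.704814834865395 259.1766928054812 186.21104690783565 [[0.01, -1.0, 0.012, -0.023], [-0.997, -0.011, -0.082, 0.613], [0.083, -0.011, -0.997, 1.002], [0.0, 0.0, 0.0, 1.0]] ['img', 'vfov', 'cx', 'cy', 'extrinsics', 'shot']
ecu [(261.2, 257.5, 0.94), (302.1, 250.0, 0.89), (316.3, 208.2, 0.63)]
plug [(266.7, 268.1, 0.89), (314.2, 192.9, 0.79), (291.7, 254.1, 0.76)]
bed_spot [(224.2, 188.7, 0.65)]
mark [(230.3, 202.5, 0.63)]
grip [(270.5, 178.9, 0.97), (378.2, 165.6, 0.53)]
jaw_pad [(247.8, 184.2, 0.39)]
vise [(236.4, 183.3, 0.7)]
side 57.002097753972755 253.66558763368255 184.96195600158853 [[-0.91, -0.416, -0.005, 0.56], [-0.317, 0.701, -0.639, 0.255], [0.269, -0.579, -0.77, 0.94], [0.0, 0.0, 0.0, 1.0]] ['img', 'vfov', 'cx', 'cy', 'extrinsics', 'shot']
ecu [(321.8, 187.8, 0.83), (294.2, 166.8, 0.68)]
plug [(326.6, 195.2, 0.63), (327.7, 218.0, 0.6), (245.1, 222.1, 0.49)]
bed_spot [(245.1, 223.9, 0.62)]
mark [(261.6, 225.9, 0.9), (250.4, 218.2, 0.69)]
grip [(254.1, 175.0, 0.88)]
jaw_pad [(249.9, 201.7, 0.57)]
vise [(251.6, 216.2, 0.89), (331.7, 155.1, 0.39)]
```

View pics/top0.png

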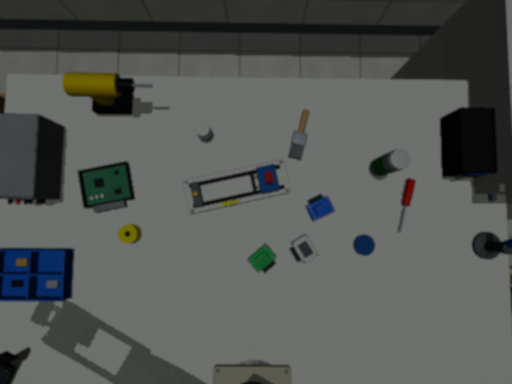

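View pics/side0.png

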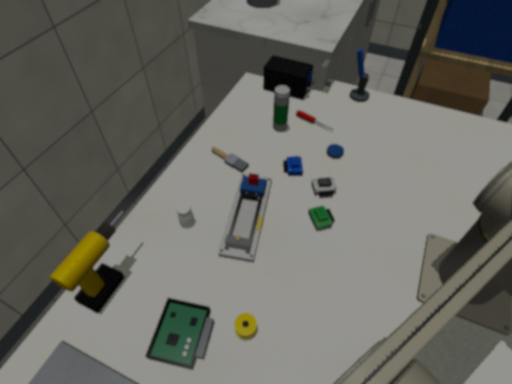

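Run:
```python
import cv2
a=cv2.imread("pics/top0.png")[120:300,170:400]; b=cv2.imread("pics/side0.png")[120:280,190:380]
cv2.imwrite("pics/top0c.png",cv2.resize(a,None,fx=3.3,fy=3.3,interpolation=cv2.INTER_CUBIC))
cv2.imwrite("pics/side0c.png",cv2.resize(b,None,fx=3.5,fy=3.5,interpolation=cv2.INTER_CUBIC))
```

```text
(no output)
```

View pics/top0c.png

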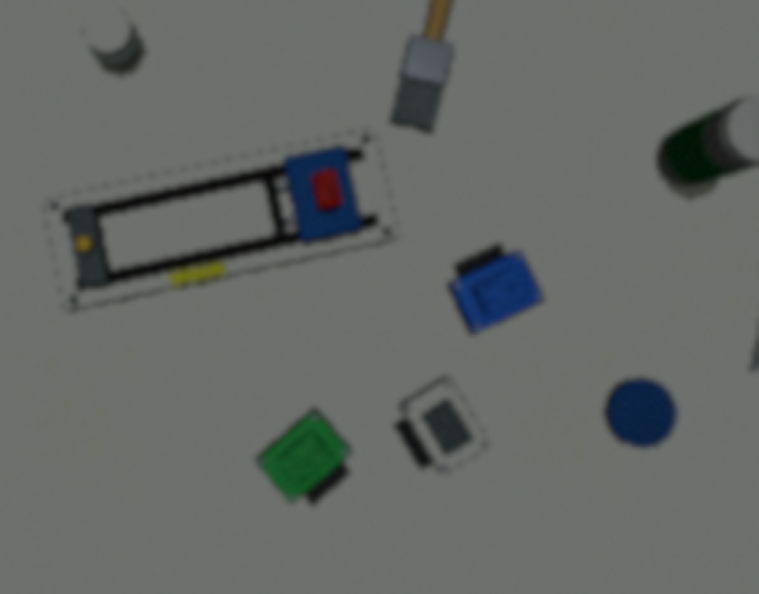

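View pics/side0c.png

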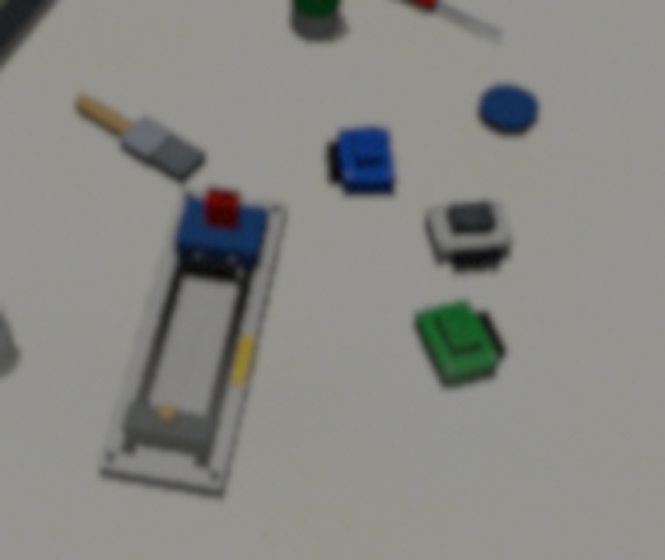

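Three unit-shaped things in the top view: green at (261,257), blue at (320,208), and light-grey with dark block at (304,249). The grey one fits "aluminium box, dark ribbed block, black connector". The green and blue ones are look-alikes. The connector of the grey one faces lower-left in the image, at about (294,254). The holder runs from (185,195) to (288,175), with the rear jaw on the left, the blue jaw on the right, and the yellow mark at (230,202). Next I take enlarged crops to measure.

Run:
```python
import cv2,numpy as np
a=cv2.imread("pics/top0.png"); b=cv2.imread("pics/side0.png")
def crop(im,x0,y0,x1,y1,s,n):
    c=im[y0:y1,x0:x1].astype(float); c=np.clip((c-c.min())*255/(c.max()-c.min()),0,255).astype(np.uint8)
    c=cv2.resize(c,None,fx=s,fy=s,interpolation=cv2.INTER_CUBIC)
    for x in range((x0//10+1)*10,x1,10): cv2.line(c,(int((x+.5-x0)*s),0),(int((x+.5-x0)*s),6),(0,0,255),1); cv2.putText(c,str(x),(int((x+.5-x0)*s)-10,18),0,.35,(0,0,255))
    for y in range((y0//10+1)*10,y1,10): cv2.line(c,(0,int((y+.5-y0)*s)),(6,int((y+.5-y0)*s)),(0,0,255),1); cv2.putText(c,str(y),(8,int((y+.5-y0)*s)+4),0,.35,(0,0,255))
    cv2.imwrite(n,c)
crop(a,180,155,294,217,7,"pics/v_top.png")
crop(a,286,226,326,270,13,"pics/e_top.png")
crop(b,215,165,280,265,6,"pics/v_side.png")
crop(b,305,170,345,205,14,"pics/e_side.png")
```

```text
(no output)
```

View pics/v_top.png

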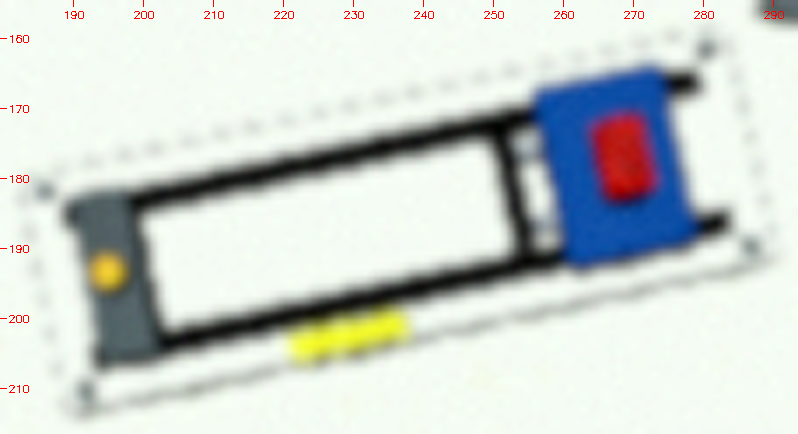

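View pics/e_top.png

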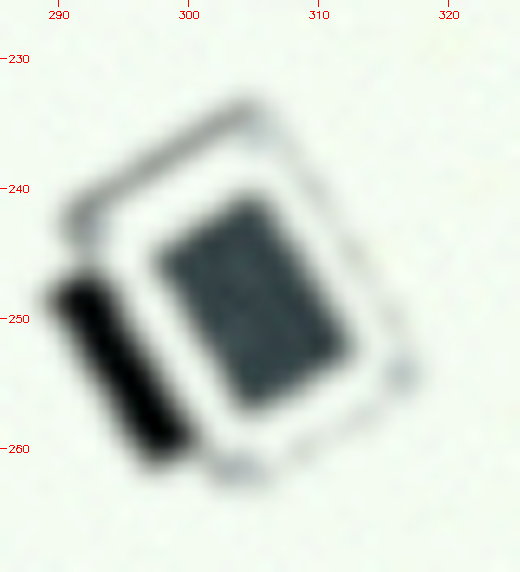

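View pics/v_side.png

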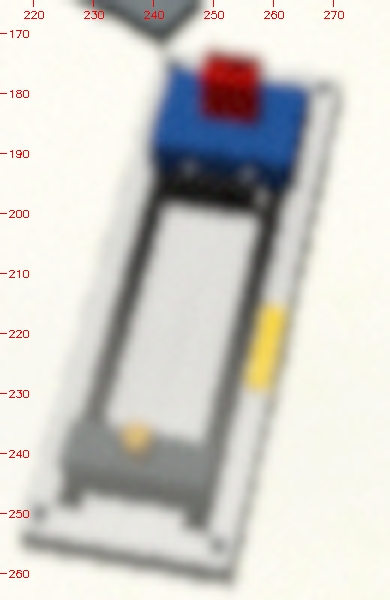

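View pics/e_side.png

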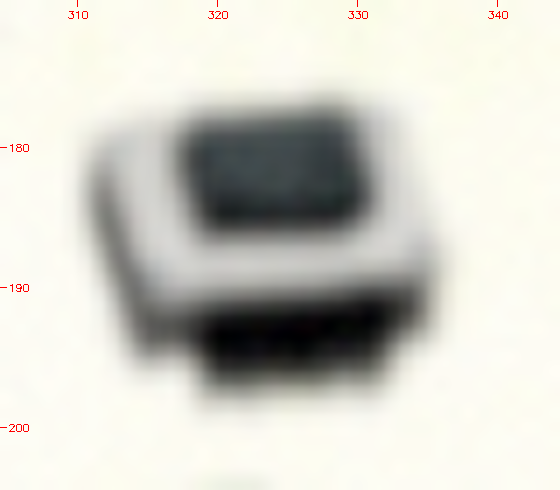

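The crop confirms it: grey box, dark block at (304,249), black connector at (294,254). I fit poses from these features in both views.

```bash
cat > fit.py <<'E'
from h import *
from scipy.optimize import least_squares
T=robot.read_camera("top"); S=robot.read_camera("side")
def R2(a,x,y): return np.array([np.cos(a)*x-np.sin(a)*y,np.sin(a)*x+np.cos(a)*y])
def W(q,P):
    return np.array([*(q[:2]+R2(q[2],P[0],P[1])),P[2]])
t=lambda x,y,s,x0,y0:(x/s+x0-.5,y/s+y0-.5)
vt=lambda x,y:t(x,y,7,180,155); vs=lambda x,y:t(x,y,6,215,165)
et=lambda x,y:t(x,y,13,286,226); es=lambda x,y:t(x,y,14,305,170)
def vf(q):
    a,b=.05-q[3],.15-q[4]; 
    obs=[(T,vt(45,190),(a,b,.02)),(T,vt(87,392),(-a,b,.02)),(T,vt(752,248),(-a,-b,.02)),(T,vt(708,48),(a,-b,.02)),
         (S,vs(40,512),(a,b,.02)),(S,vs(218,543),(-a,b,.02)),(S,vs(322,88),(-a,-b,.02)),
         (T,vt(350,336),(-.05+q[5],.03,.02)),(S,vs(265,346),(-.05+q[5],.03,.02))]
    return np.concatenate([proj(p,W(q,P))-u for p,u,P in obs])
r=least_squares(vf,[.6,.0,.2,.009,.009,.005]); print("vise",r.x.round(4),np.degrees(r.x[2]),"\n",r.fun.reshape(-1,2).round(1).tolist())
v=r.x
def ef(q,only=None):
    obs=[(T,et(157,258),(-.014,.02,.042)),(T,et(262,192),(.014,.02,.042)),(T,et(355,350),(.014,-.02,.042)),(T,et(247,412),(-.014,-.02,.042)),
    (T,et(72,297),(-.0375,.022,.02)),(T,et(155,462),(-.0375,-.022,.02)),
    (S,es(180,115),(.014,-.02,.042)),(S,es(345,105),(.014,.02,.042))]
    return np.concatenate([proj(p,W(q,P))-u for p,u,P in obs])
r=least_squares(ef,[.4,-.1,-.5]); print("ecu",r.x.round(4),np.degrees(r.x[2]),"\n",r.fun.reshape(-1,2).round(1).tolist())
e=r.x
if __name__=="__main__":
    print("grip from top",onz(T,*vt(622,155),.08), "net top",onz(T,270.5,178.9,.0825),"side net",onz(S,254.1,175,.0825),"tri",tri([(T,270.5,178.9),(S,254.1,175)]))
    for nm,X in (("bed_spot",(224.2,188.7)),("mark",(230.3,202.5))): print(nm,onz(T,*X,.02), W(v,(0 if nm=="bed_spot" else -.05+v[5],.03,.02)))
    print("side bed_spot",onz(S,245.1,223.9,.02)," ecu net",onz(T,302.1,250,0),onz(S,321.8,187.8,0))
    def wl(X): d=X[:2]-v[:2]; return R2(-v[2],*d)
    print("grip in vise",wl(onz(T,*vt(622,155),.08)),wl(onz(S,*vs(232,68),.0825)))
    # rear jaw face, top edge z=.048 : right edge of the dark bar in top
    for c in ((133,200),(158,345),(145,270)): print("rear face vise",wl(onz(T,*vt(*c),.048)))
E
python3 fit.py
```

```text
vise [0.6153 0.0488 0.2247 0.0079 0.0098 0.0073] 12.874613459275357 
 [[0.3, -0.2], [0.1, -0.7], [-0.1, -0.7], [-0.1, -0.2], [0.3, 0.3], [0.4, 0.5], [1.0, 0.2], [0.0, -0.6], [0.5, 0.4]]
ecu [ 0.4378 -0.1479 -0.9636] -55.2107629215851 
 [[-0.3, 0.0], [-0.2, -0.6], [0.7, -0.8], [0.9, 0.1], [-1.8, 0.5], [0.5, 0.6], [12.2, -1.6], [-11.8, 0.9]]
grip from top [ 0.63508966 -0.04107207  0.08      ] net top [ 0.62867482 -0.0468875   0.0825    ] side net [ 0.63458892 -0.04439548  0.0825    ] tri [ 0.63178891 -0.04588314  0.08168524]
bed_spot [0.60512708 0.08450636 0.02      ] [0.60866392 0.0780143  0.02      ]
mark [0.56532218 0.06617791 0.02      ] [0.56699314 0.06848984 0.02      ]
side bed_spot [0.60263539 0.08979033 0.02      ]  ecu net [ 0.42950415 -0.14427693  0.        ] [ 0.44212807 -0.1502625   0.        ]
grip in vise [-0.00077321 -0.09198067] [ 9.11299359e-05 -9.12610047e-02]
rear face vise [0.0263797  0.10270801]
rear face vise [-0.03298714  0.10457883]
rear face vise [-0.00234364  0.1036404 ]
```

```bash
sed -i 's/(180,115),(.014,-.02,.042)/(180,115),(.014,.02,.042)/; s/(345,105),(.014,.02,.042)/(350,103),(.014,-.02,.042)/; s/(S,es(350,103),(.014,-.02,.042))\]/(S,es(350,103),(.014,-.02,.042)),(S,es(205,238),(-.014,.02,.042)),(S,es(370,215),(-.014,-.02,.042))]/' fit.py; sed -i 's/(S,es(345/(S,es(350/' fit.py
cat > ov.py <<'E'
from fit import *
def box(im,p,q,x0,x1,y0,y1,z,s,ox,oy,col):
    pts=[proj(p,W(q,(x,y,z))) for x,y in((x0,y0),(x1,y0),(x1,y1),(x0,y1))]
    pts=[((u[0]+.5-ox)*s,(u[1]+.5-oy)*s) for u in pts]
    cv2.polylines(im,[np.int32(np.round(pts))],True,col,1)
def ov(p,x0,y0,x1,y1,s,n,v,e,th=None):
    c=p["img"][y0:y1,x0:x1].astype(float); c=np.clip((c-c.min())*255/(c.max()-c.min()),0,255).astype(np.uint8)
    c=cv2.resize(c,None,fx=s,fy=s,interpolation=cv2.INTER_CUBIC)
    if v is not None:
        box(c,p,v,-.05,.05,-.15,.15,.02,s,x0,y0,(0,0,255)); box(c,p,v,-.015,.015,-.105-.01+.0135,-.105+.01+.0135,.0825,s,x0,y0,(0,255,0))
        box(c,p,v,-.035,.035,.1035,.125,.048,s,x0,y0,(0,255,255))
    if e is not None:
        zb=e[3] if len(e)>3 else 0
        box(c,p,e,-.025,.025,-.035,.035,.026+zb,s,x0,y0,(0,0,255)); box(c,p,e,-.014,.014,-.02,.02,.042+zb,s,x0,y0,(0,255,0)); box(c,p,e,-.0375,-.025,-.022,.022,.02+zb,s,x0,y0,(255,0,255))
    cv2.imwrite(n,c)
if __name__=="__main__":
    ov(T,180,155,294,217,7,"pics/ov1.png",v,None); ov(T,286,226,326,270,13,"pics/ov2.png",None,e)
    ov(S,215,165,280,265,6,"pics/ov3.png",v,None); ov(S,305,170,345,205,14,"pics/ov4.png",None,e)
    a=[cv2.imread(f"pics/ov{i}.png") for i in(1,2,3,4)]
    cv2.imwrite("pics/ovA.png",a[0]); 
    h=600; b=[cv2.resize(x,(int(x.shape[1]*450/x.shape[0]),450)) for x in a[1:]]; m=np.hstack(b); print(m.shape); cv2.imwrite("pics/ovB.png",cv2.resize(m,(800,int(450*800/m.shape[1]))) if m.shape[1]>800 else m)
E
python3 ov.py
```

```text
vise [0.6153 0.0488 0.2247 0.0079 0.0098 0.0073] 12.874613459275357 
 [[0.3, -0.2], [0.1, -0.7], [-0.1, -0.7], [-0.1, -0.2], [0.3, 0.3], [0.4, 0.5], [1.0, 0.2], [0.0, -0.6], [0.5, 0.4]]
ecu [ 0.4375 -0.1471 -1.017 ] -58.272064833024174 
 [[-0.5, -0.3], [-0.1, -0.5], [0.2, -0.3], [0.1, 0.2], [-2.2, -0.3], [-0.5, 0.3], [0.2, 0.1], [0.4, -0.3], [0.5, -1.9], [1.3, -1.6]]
(450, 1215, 3)
```

View pics/ovA.png

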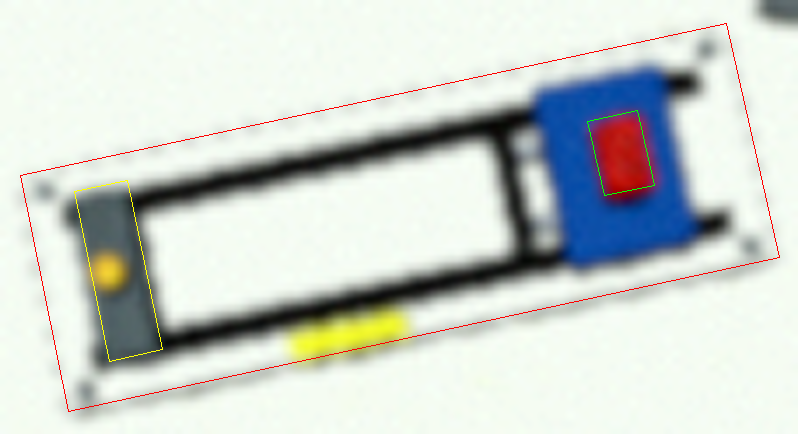

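View pics/ovB.png

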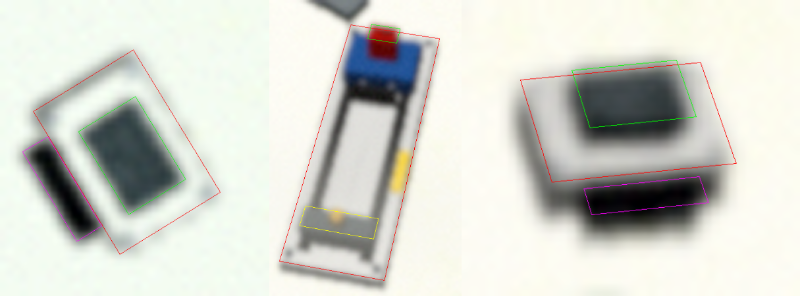

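Request:
{"op": "jog_arm", "data": {
  "commands": [-0.3,-0.028,0.023,0,0,-0.3,-0.028,0.023,0,0,-0.3,-0.028,0.023,0,0,-0.3,-0.028,0.023,0,0,-0.3,-0.028,0.023,0,0,-0.3,-0.028,0.023,0,0,-0.3,-0.028,0.023,0,0,-0.3,-0.028,0.023,0,0,-0.3,-0.028,0.023,0,0,-0.3,-0.028,0.023,0,0,-0.3,-0.028,0.023,0,0,-0.3,-0.028,0.023,0,0,-0.3,-0.028,0.023,0,0,-0.3,-0.028,0.023,0,0,-0.3,-0.028,0.023,0,0,-0.3,-0.028,0.023,0,0,-0.3,-0.028,0.023,0,0,-0.3,-0.028,0.023,0,0,-0.3,-0.028,0.023,0,0,-0.3,-0.028,0.023,0,0],
  "grip_force": 25
}}

```text
t: 2.67
tool_pos: [0.4371, -0.1512, 0.2189]
orientation: [2.632, 1.714, 0.001]
force: [0.2, 1.2, 0.8]
opening: 0.0607
```

Request:
{"op": "jog_arm", "data": {
  "commands": [-0.3,0,0,0.004,6.95,-0.3,0,0,0.004,6.95,-0.3,0,0,0.004,6.95,-0.3,0,0,0.004,6.95,-0.3,0,0,0.004,6.95,-0.3,0,0,0.004,6.95,-0.3,0,0,0.004,6.95,-0.3,0,0,0.004,6.95,-0.3,0,0,0.004,6.95,-0.3,0,0,0.004,6.95,-0.3,0,0,0.004,6.95,-0.3,0,0,0.004,6.95,-0.3,0,0,0.004,6.95,-0.3,0,0,0.004,6.95,-0.3,0,0,0.004,6.95,-0.3,0,0,0.004,6.95,-0.3,0,0,0.004,6.95,-0.3,0,0,0.004,6.95,-0.3,0,0,0,0]
}}

```text
t: 4.25
tool_pos: [0.4365, -0.149, 0.1459]
orientation: [2.731, -1.553, -0.002]
force: [0.3, -0.3, -1.2]
opening: 0.0606
```

```bash
cat > nav.py <<'E'
from h import *
from scipy.spatial.transform import Rotation as Ro
def pose():
    s=robot.read_state(); R=Ro.from_rotvec(s["orientation"]).as_matrix()
    return s,R,np.degrees(np.arctan2(R[1,0],R[0,0]))
def go(x,y,z,yaw=None):
    s,R,psi=pose(); d=R.T@(np.array([x,y,z])-s["tool_pos"])
    print("t",round(s["t"],2),"pos",s["tool_pos"].round(4),"psi",psi.round(2),"q",s["q"].round(2),"open",round(s["opening"],4),"F",s["force"].round(1))
    print("tool shift",d.round(4),"turn",None if yaw is None else round(psi-yaw,2),"tilt",R[:,2].round(4))
E
python3 -c "
from nav import *
go(.4375,-.147,.0285,-58.8)
p=robot.read_camera('top');cv2.imwrite('pics/t1.png',p['img'])"
```

```text
t 4.25 pos [ 0.4365 -0.149   0.1459] psi -59.26 q [-0.44 -0.21  1.95 -0.    1.4   0.59] open 0.0606 F [ 0.3 -0.3 -1.2]
tool shift [-0.0011 -0.0019  0.1174] turn -0.46 tilt [-1.e-03  4.e-04 -1.e+00]
```

Request:
{"op": "jog_arm", "data": {
  "commands": [-0.3,-0.001,-0.002,0.02,0,-0.3,0,0,0.02,0,-0.3,0,0,0.02,0,-0.3,0,0,0.02,0,-0.3,0,0,0.02,0,-0.3,0,0,0.01,0,-0.3,0,0,0.007,0,-0.3,0,0,0,0,1,0,0,0,0,1,0,0,0,0,1,0,0,0,0,1,0,0,0,0,1,0,0,0,0,1,0,0,0,0],
  "grip_force": 25
}}

```text
t: 5.47
tool_pos: [0.4384, -0.1473, 0.0302]
orientation: [-2.735, 1.545, -0.001]
force: [-1.5, 1.6, 3.3]
opening: 0.0277
```

```bash
python3 -c "
from nav import *
go(.4375,-.147,.0285,-58.8)
p=robot.read_camera('side');cv2.imwrite('pics/s2.png',cv2.resize(p['img'][130:260,230:400],None,fx=4.5,fy=4.5,interpolation=2))"
```

```text
t 5.47 pos [ 0.4384 -0.1473  0.0302] psi -58.92 q [-0.44 -0.06  2.05  0.    1.16  0.59] open 0.0277 F [-1.5  1.6  3.3]
tool shift [-0.0007  0.0007  0.0017] turn -0.12 tilt [ 6.e-04  0.e+00 -1.e+00]
```

View pics/s2.png

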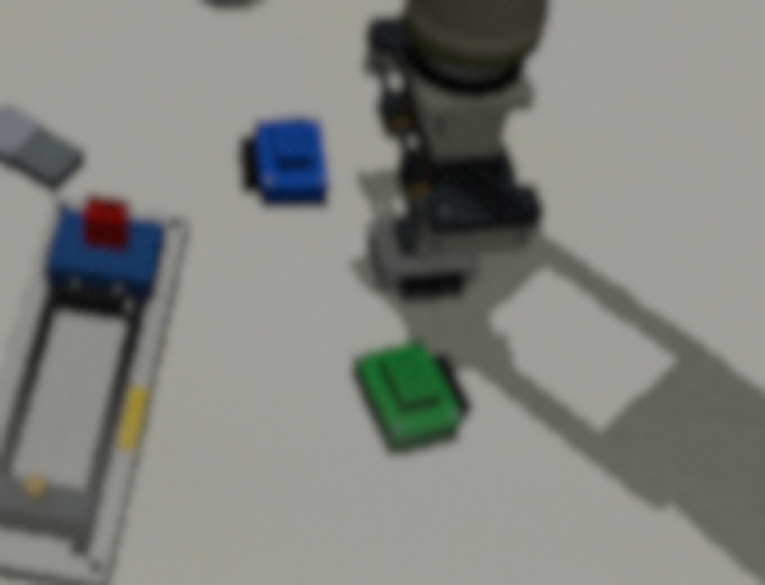

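The side view shows the grey unit held by its block between the fingers at crop (430,260), with the opening at 27.7 mm as expected. I lift it and turn it.

Request:
{"op": "jog_arm", "data": {
  "commands": [1,0,0,-0.02,0,1,0,0,-0.03,0,1,0,0,-0.03,0,1,0,0,-0.03,-6.5,1,0,0,0,-6.5,1,0,0,0,-6.5,1,0,0,0,-6.5,1,0,0,0,-6.5,1,0,0,0,-6.5,1,0,0,0,-6.5,1,0,0,0,-6.5,1,0,0,0,-6.5,1,0,0,0,-6.5,1,0,0,0,-6.5,1,0,0,0,0,1,0,0,0,0]
}}

```text
t: 6.85
tool_pos: [0.4378, -0.1472, 0.1392]
orientation: [-3.123, -0.339, 0.001]
force: [-0.8, 0.7, -3.1]
opening: 0.0277
```

```bash
python3 -c "
from nav import *
go(.6087,.078,.14,12.9)"
```

```text
t 6.85 pos [ 0.4378 -0.1472  0.1392] psi 12.37 q [-0.44 -0.2   1.96 -0.    1.38 -0.65] open 0.0277 F [-0.8  0.7 -3.1]
tool shift [ 0.2152 -0.1833 -0.0009] turn -0.53 tilt [-8.e-04  3.e-04 -1.e+00]
```

Request:
{"op": "jog_arm", "data": {
  "commands": [1,0.0215,-0.0183,0,-0.5,1,0.0215,-0.0183,0,0,1,0.0215,-0.0183,0,0,1,0.0215,-0.0183,0,0,1,0.0215,-0.0183,0,0,1,0.0215,-0.0183,0,0,1,0.0215,-0.0183,0,0,1,0.0215,-0.0183,0,0,1,0.0215,-0.0183,0,0,1,0.0215,-0.0183,0,0,1,0,0,0,0,1,0,0,0,0]
}}

```text
t: 7.85
tool_pos: [0.6065, 0.0807, 0.1388]
orientation: [-3.121, -0.356, 0.002]
force: [-0.1, -0.8, -3.1]
opening: 0.0275
```

```bash
python3 -c "
from nav import *
go(.6087,.078,.0515,12.9)
p=robot.read_camera('side');cv2.imwrite('pics/s3.png',cv2.resize(p['img'][100:280,170:350],None,fx=3.3,fy=3.3,interpolation=2))
p=robot.read_camera('top');cv2.imwrite('pics/t3.png',cv2.resize(p['img'][100:280,150:350],None,fx=3.3,fy=3.3,interpolation=2))"
```

```text
t 7.85 pos [0.6065 0.0807 0.1388] psi 13.0 q [ 0.05  0.21  1.54 -0.    1.39 -0.18] open 0.0275 F [-0.1 -0.8 -3.1]
tool shift [0.0016 0.0032 0.0873] turn 0.1 tilt [-1.1e-03 -1.0e-04 -1.0e+00]
```

View pics/s3.png

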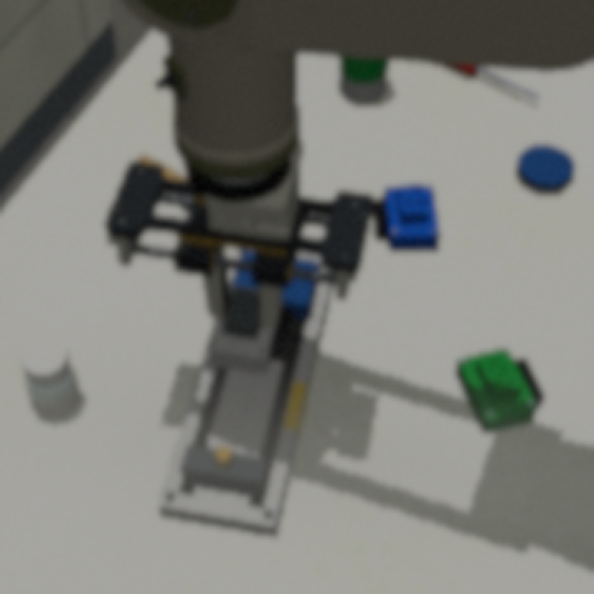

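Request:
{"op": "jog_arm", "data": {
  "commands": [1,0.0016,0.0032,0.016,0,1,0,0,0.018,0,1,0,0,0.018,0,1,0,0,0.015,0,1,0,0,0.01,0,1,0,0,0.005,0,1,0,0,0,0,1,0,0,0,0]
}}

```text
t: 8.62
tool_pos: [0.6089, 0.0763, 0.0583]
orientation: [3.121, 0.356, 0.001]
force: [-0.4, -0.3, -2.7]
opening: 0.0279
```

```bash
python3 -c "
from nav import *
go(.6087,.078,.0502,12.9)
for n in ('side','top'):
    p=robot.read_camera(n);cv2.imwrite('pics/%s4.png'%n,cv2.resize(p['img'][120:270,170:320],None,fx=4,fy=4,interpolation=2))"
```

```text
t 8.62 pos [0.6089 0.0763 0.0583] psi 13.03 q [ 0.04  0.29  1.6  -0.    1.24 -0.19] open 0.0279 F [-0.4 -0.3 -2.7]
tool shift [ 0.0002 -0.0017  0.0081] turn 0.13 tilt [ 5.e-04 -0.e+00 -1.e+00]
```

View pics/side4.png

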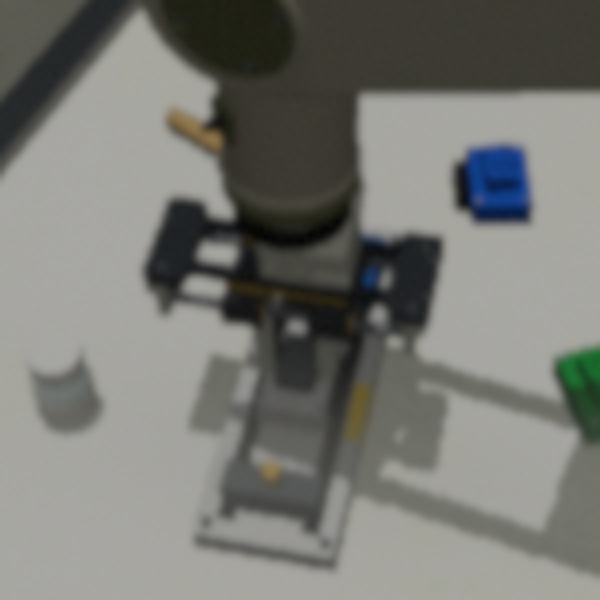

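View pics/top4.png

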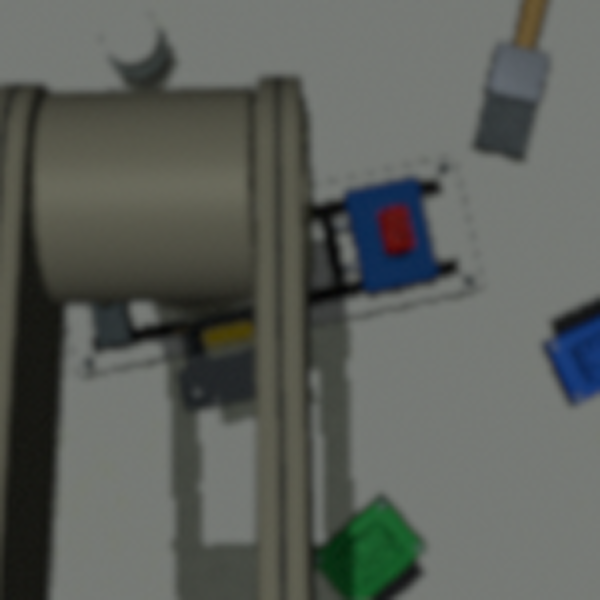

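The unit hangs about 8 mm above the bed with room on both sides. I lower it gently.

Request:
{"op": "jog_arm", "data": {
  "commands": [1,0,-0.001,0.003,0,1,0,0,0.002,0,1,0,0,0.001,0,1,0,0,0,0,1,0,0,0,0]
}}

```text
t: 9.13
tool_pos: [0.6083, 0.0777, 0.0515]
orientation: [-3.121, -0.358, 0.0]
force: [-0.1, -0.2, -3.4]
opening: 0.0278
```

Request:
{"op": "jog_arm", "data": {
  "commands": [1,0,0,0.001,0,1,0,0,0.0005,0,1,0,0,0,0]
}}

```text
t: 9.38
tool_pos: [0.6085, 0.0777, 0.0502]
orientation: [-3.121, -0.358, -0.0]
force: [-1.2, -0.2, -1.6]
opening: 0.0281
```

Request:
{"op": "jog_arm", "data": {
  "commands": [1,0,0,0.0006,0,1,0,0,0.0004,0,1,0,0,0,0]
}}

```text
t: 9.63
tool_pos: [0.6086, 0.0777, 0.0502]
orientation: [3.121, 0.358, 0.0]
force: [-5.2, -1.3, 5.8]
opening: 0.0279
```

The force went from -3 to +6 N, so the unit is seated. I release it and rise.

Request:
{"op": "jog_arm", "data": {
  "commands": [0.2,0,0,-0.0005,0,-0.1,0,0,0,0,-0.3,0,0,0,0,-0.3,0,0,0,0,-0.3,0,0,-0.01,0,-0.3,0,0,-0.02,0,-0.3,0,0,-0.03,0,-0.3,0,0,-0.04,0,-0.3,0,0,-0.03,0,-0.3,0,0,0,0]
}}

```text
t: 10.47
tool_pos: [0.6127, 0.0779, 0.1894]
orientation: [3.12, 0.358, 0.02]
force: [0.8, -0.4, 1.4]
opening: 0.0603
```

Request:
{"op": "jog_arm", "data": {
  "commands": [-0.3,-0.02,0.04,0,7,-0.3,-0.025,0.04,0,7,-0.3,-0.025,0.04,0,7,-0.3,-0.03,0.035,0,7,-0.3,-0.035,0.03,0,7,-0.3,0,0,0,7,-0.3,0,0,0,7,-0.3,0,0,0,7,-0.3,0,0,0,7,-0.3,0,0,0,7,-0.3,0,0,0,7,-0.3,0,0,0,7,-0.3,0,0,0,6,-0.3,0,0,0,0]
}}

```text
t: 11.63
tool_pos: [0.4892, -0.081, 0.1802]
orientation: [-2.455, 1.96, -0.001]
force: [0.3, -0.5, -0.4]
opening: 0.0604
```

```bash
python3 -c "
from nav import *
go(.6365,-.0395,.14,-77.1)
for n in ('side','top'):
    p=robot.read_camera(n);cv2.imwrite('pics/%s5r.png'%n,p['img']);cv2.imwrite('pics/%s5.png'%n,cv2.resize(p['img'][120:270,170:320],None,fx=4,fy=4,interpolation=2))"
```

```text
t 11.63 pos [ 0.4892 -0.081   0.1802] psi -77.21 q [-0.27 -0.13  1.82 -0.    1.45  1.08] open 0.0604 F [ 0.3 -0.5 -0.4]
tool shift [-0.0079 -0.1528  0.0402] turn -0.11 tilt [ 6.e-04 -2.e-04 -1.e+00]
```

View pics/side5.png

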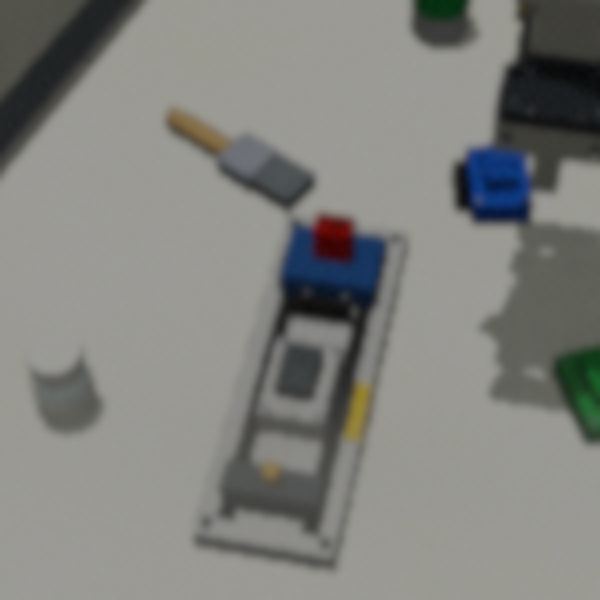

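View pics/top5.png

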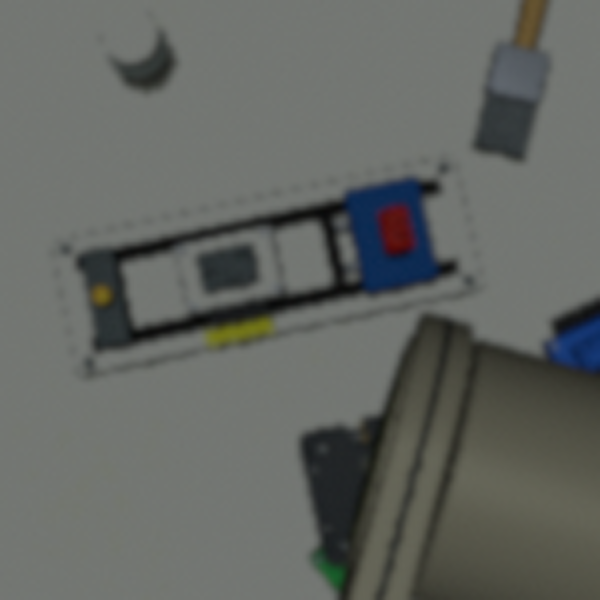

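The unit lies on the bed between the jaws, connector side by the yellow mark; its dark block is at about crop (228,268). I overlay the model to measure it.

```bash
cat > ov5.py <<'E'
import io,contextlib,sys
with contextlib.redirect_stdout(io.StringIO()):
    from ov import *
T["img"]=cv2.imread("pics/top5r.png");S["img"]=cv2.imread("pics/side5r.png")
tgt=np.array([*W(v,(0,.03,0))[:2],v[2],.02])
ov(T,180,155,294,217,7,"pics/o5t.png",v,tgt); ov(S,215,165,280,265,6,"pics/o5s.png",v,tgt)
E
python3 ov5.py
```

```text
(no output)
```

View pics/o5t.png

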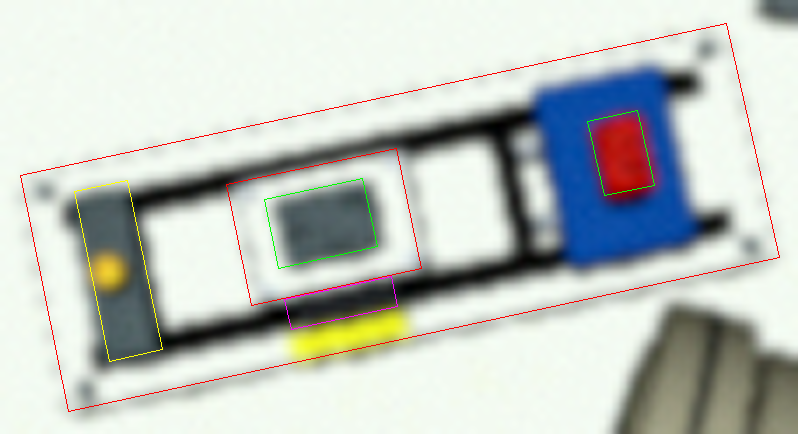

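View pics/o5s.png

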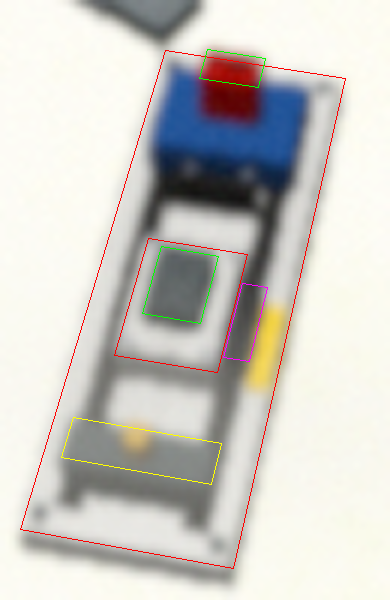

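```bash
python3 -c "
from nav import *
go(.6355,-.042,.11,-77.1)"
```

```text
t 11.83 pos [ 0.4891 -0.081   0.1799] psi -76.74 q [-0.27 -0.13  1.82 -0.    1.45  1.07] open 0.0608 F [-0.2 -0.7  0.2]
tool shift [-0.0044 -0.1514  0.0699] turn 0.36 tilt [ 3.e-04 -1.e-04 -1.e+00]
```

Request:
{"op": "jog_arm", "data": {
  "commands": [-0.3,-0.004,-0.025,0,0,-0.3,0,-0.025,0,0,-0.3,0,-0.025,0,0,-0.3,0,-0.025,0,0,-0.3,0,-0.025,0,0,-0.3,0,-0.026,0.02,0,-0.3,0,0,0.03,0,-0.3,0,0,0.02,0,-0.3,0,0,0,0,-0.3,0,0,0,0]
}}

```text
t: 12.67
tool_pos: [0.6339, -0.0427, 0.1081]
orientation: [2.46, -1.951, -0.005]
force: [0.5, 0.5, 0.2]
opening: 0.0604
```

```bash
python3 -c "
from nav import *
go(.6355,-.042,.054,-77.1)
for n in ('side','top'):
    p=robot.read_camera(n);cv2.imwrite('pics/%s6r.png'%n,p['img']);cv2.imwrite('pics/%s6.png'%n,cv2.resize(p['img'][120:270,170:320],None,fx=4,fy=4,interpolation=2))"
```

```text
t 12.67 pos [ 0.6339 -0.0427  0.1081] psi -76.84 q [-0.15  0.3   1.5  -0.    1.35  1.19] open 0.0604 F [0.5 0.5 0.2]
tool shift [-0.0002 -0.0019  0.0541] turn 0.26 tilt [-3.8e-03  5.0e-04 -1.0e+00]
```

View pics/side6.png

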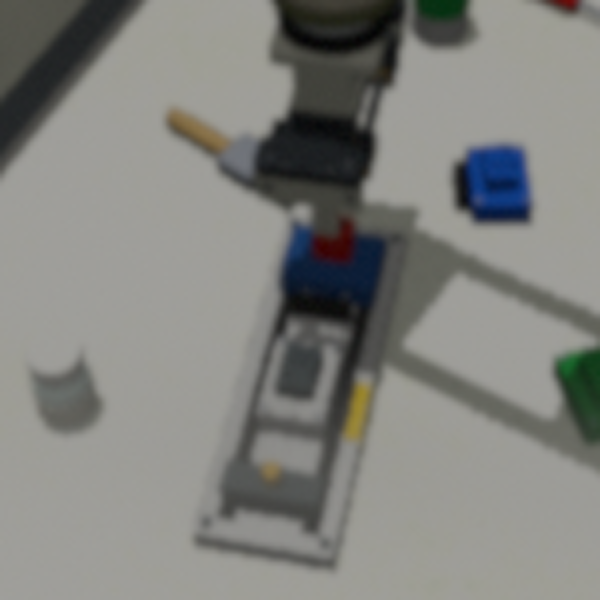

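A finger straddles the red grip at crop (330,235). I lower over it and watch the force.

Request:
{"op": "jog_arm", "data": {
  "commands": [-0.3,0,-0.001,0.01,0,-0.3,0,0,0.015,0,-0.3,0,0,0.015,0,-0.3,0,0,0.008,0,-0.3,0,0,0.004,0,-0.3,0,0,0,0,-0.3,0,0,0,0]
}}

```text
t: 13.35
tool_pos: [0.6367, -0.0428, 0.0584]
orientation: [-2.46, 1.954, -0.001]
force: [-0.5, -0.0, -0.3]
opening: 0.0607
```

Request:
{"op": "jog_arm", "data": {
  "commands": [0.2,0,0,0,0,0.4,0,0,0,0,1,0,0,0,0,1,0,0,0,0,1,0,0,0,0,1,0,0,0,0],
  "grip_force": 12
}}

```text
t: 13.85
tool_pos: [0.6363, -0.0427, 0.0578]
orientation: [-2.46, 1.954, -0.0]
force: [0.1, -0.1, -0.5]
opening: 0.0251
```

```bash
python3 -c "
from nav import *
go(.6355,-.042,.054,-77.1)
for n in ('side','top'):
    p=robot.read_camera(n);cv2.imwrite('pics/%s7r.png'%n,p['img']);cv2.imwrite('pics/%s7.png'%n,cv2.resize(p['img'][120:270,170:320],None,fx=4,fy=4,interpolation=2))"
```

```text
t 13.85 pos [ 0.6363 -0.0427  0.0578] psi -76.92 q [-0.15  0.35  1.53 -0.    1.26  1.2 ] open 0.0251 F [ 0.1 -0.1 -0.5]
tool shift [-0.0008  0.0006  0.0038] turn 0.18 tilt [ 2.e-04 -0.e+00 -1.e+00]
```

View pics/side7.png

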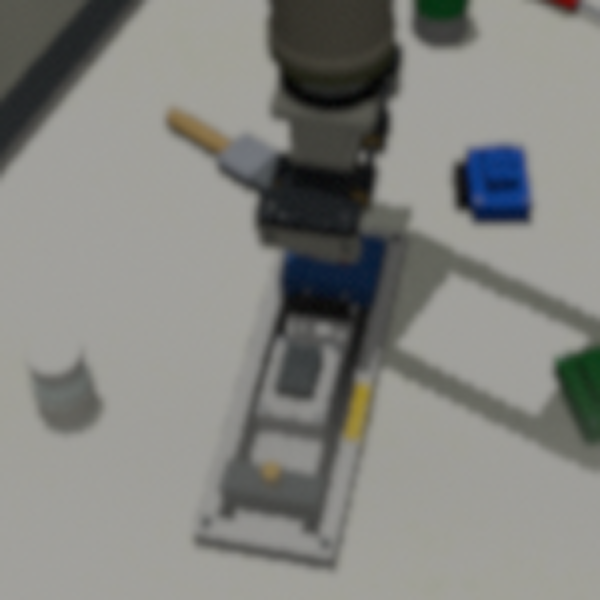

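Request:
{"op": "jog_arm", "data": {
  "commands": [1,0,0,0.001,0,1,0,0,0,0,1,0,0,0,0,1,0,0,0,0],
  "grip_force": 20
}}

```text
t: 14.28
tool_pos: [0.6361, -0.0417, 0.0577]
orientation: [-2.46, 1.953, 0.001]
force: [-6.2, 4.1, 9.8]
opening: 0.02
```

```bash
python3 -c "
from nav import *
go(.6355,-.042,.054,-77.1)"
```

```text
t 14.28 pos [ 0.6361 -0.0417  0.0577] psi -76.9 q [-0.15  0.35  1.53  0.    1.26  1.2 ] open 0.02 F [-6.2  4.1  9.8]
tool shift [0.0001 0.0006 0.0037] turn 0.2 tilt [-3.0e-04  1.1e-03 -1.0e+00]
```

Request:
{"op": "jog_arm", "data": {
  "commands": [1,0,0,-0.001,0,1,-0.003,0,0,0,1,-0.005,0,0,0,1,-0.005,0,0,0,1,-0.005,0,0,0,1,-0.005,0,0,0,1,-0.004,0,0,0,1,-0.003,0,0,0,1,0,0,0,0],
  "grip_force": 25
}}

```text
t: 15.03
tool_pos: [0.6299, -0.015, 0.0577]
orientation: [2.458, -1.954, 0.004]
force: [2.5, -6.1, -0.6]
opening: 0.0198
```

```bash
cat >> nav.py <<'E'
V=np.array([.6153,.0488]);A=np.radians(12.87)
def jaw():
    s,R,psi=pose(); d=s["tool_pos"][:2]-V; F=s["force"]
    print("t",round(s["t"],2),"grip vise x,y mm",((np.cos(A)*d[0]+np.sin(A)*d[1])*1e3).round(1),((-np.sin(A)*d[0]+np.cos(A)*d[1])*1e3).round(1),"z",s["tool_pos"][2].round(4),"Fx,Fy vise",(np.cos(A)*F[0]+np.sin(A)*F[1]).round(1),(-np.sin(A)*F[0]+np.cos(A)*F[1]).round(1),"Fz",F[2].round(1),"psi",psi.round(2),"op",round(s["opening"],4))
E
python3 -c "
from nav import *
jaw()
for n in ('side','top'):
    p=robot.read_camera(n);cv2.imwrite('pics/%s8r.png'%n,p['img']);cv2.imwrite('pics/%s8.png'%n,cv2.resize(p['img'][120:270,170:320],None,fx=4,fy=4,interpolation=2))"
```

```text
t 15.03 grip vise x,y mm 0.0 -65.5 z 0.0577 Fx,Fy vise 1.0 -6.5 Fz -0.6 psi -76.96 op 0.0198
```

View pics/side8.png

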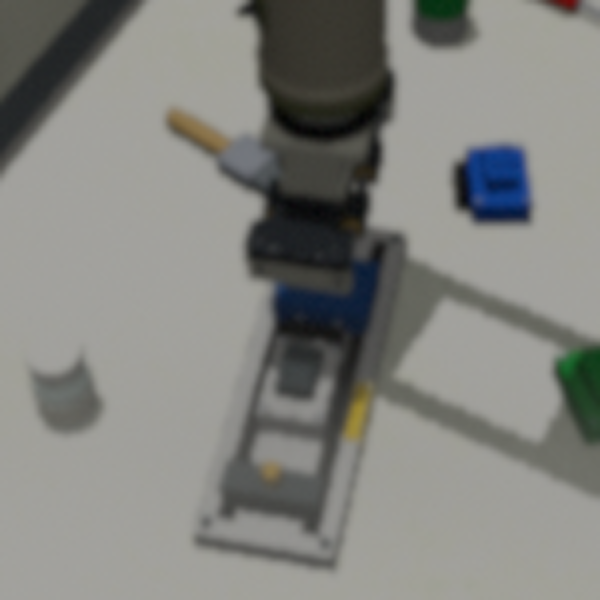

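Request:
{"op": "jog_arm", "data": {
  "commands": [1,-0.002,0,0,0,1,-0.003,0,0,0,1,-0.002,0,0,0,1,-0.002,0,0,0,1,-0.002,0,0,0,1,-0.002,0,0,0,1,-0.003,0,0,0,1,-0.003,0,0,0,1,-0.003,0,0,0,1,-0.003,0,0,0,1,-0.003,0,0,0,1,-0.003,0,0,0,1,-0.002,0,0,0,1,-0.002,0,0,0,1,0,0,0,0]
}}

```text
t: 16.38
tool_pos: [0.6222, 0.0183, 0.0577]
orientation: [2.458, -1.954, 0.005]
force: [2.3, -8.5, -1.8]
opening: 0.0201
```

```bash
python3 -c "
from nav import *
jaw()
for n in ('side','top'):
    p=robot.read_camera(n);cv2.imwrite('pics/%s9r.png'%n,p['img']);cv2.imwrite('pics/%s9.png'%n,cv2.resize(p['img'][160:270,190:300],None,fx=5,fy=5,interpolation=2))"
```

```text
t 16.38 grip vise x,y mm -0.1 -31.3 z 0.0577 Fx,Fy vise 0.3 -8.8 Fz -1.8 psi -76.97 op 0.0201
```

View pics/side9.png

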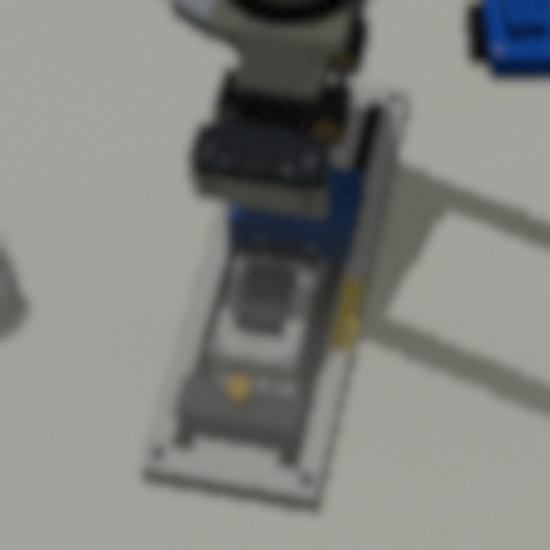

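The jaw now pushes the unit; it's still about 15 mm short of the rear jaw. I slow down.

Request:
{"op": "jog_arm", "data": {
  "commands": [1,-0.002,0,0,0,1,-0.002,0,0,0,1,-0.002,0,0,0,1,-0.002,0,0,0,1,-0.001,0,0,0,1,-0.001,0,0,0]
}}

```text
t: 16.98
tool_pos: [0.6201, 0.0276, 0.0578]
orientation: [2.457, -1.954, 0.006]
force: [4.3, -11.4, -1.4]
opening: 0.02
```

Request:
{"op": "jog_arm", "data": {
  "commands": [1,-0.001,0,0,0,1,-0.001,0,0,0]
}}

```text
t: 17.15
tool_pos: [0.6196, 0.0295, 0.0577]
orientation: [2.457, -1.954, 0.006]
force: [2.8, -10.9, -1.3]
opening: 0.0201
```

```bash
python3 -c "
from nav import *
jaw()"
```

```text
t 17.15 grip vise x,y mm -0.1 -19.8 z 0.0577 Fx,Fy vise 0.3 -11.3 Fz -1.3 psi -76.99 op 0.0201
```

Request:
{"op": "jog_arm", "data": {
  "commands": [1,-0.001,0,0,0,1,-0.001,0,0,0]
}}

```text
t: 17.32
tool_pos: [0.6192, 0.0314, 0.0577]
orientation: [2.457, -1.954, 0.006]
force: [3.0, -11.6, -1.5]
opening: 0.0199
```

```bash
python3 -c "
from nav import *
jaw()
p=robot.read_camera('side');cv2.imwrite('pics/s10.png',cv2.resize(p['img'][160:270,190:300],None,fx=5,fy=5,interpolation=2))"
```

```text
t 17.32 grip vise x,y mm -0.1 -17.8 z 0.0577 Fx,Fy vise 0.3 -12.0 Fz -1.5 psi -76.99 op 0.0199
```

View pics/s10.png

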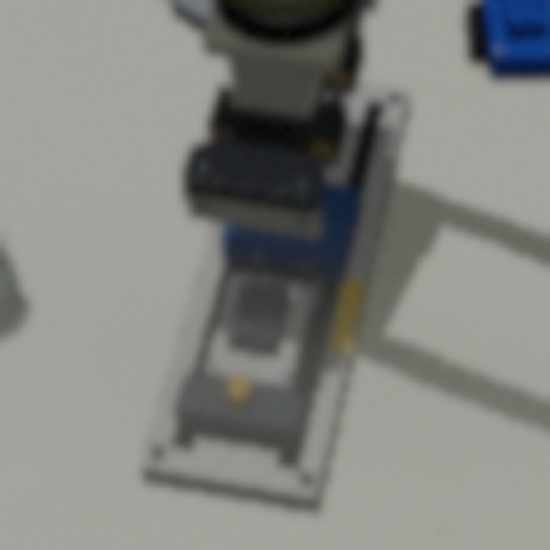

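Request:
{"op": "jog_arm", "data": {
  "commands": [1,-0.001,0,0,0]
}}

```text
t: 17.45
tool_pos: [0.619, 0.0324, 0.0577]
orientation: [2.457, -1.954, 0.006]
force: [2.2, -11.0, -1.6]
opening: 0.0197
```

Request:
{"op": "jog_arm", "data": {
  "commands": [1,-0.001,0,0,0]
}}

```text
t: 17.53
tool_pos: [0.6187, 0.0334, 0.0577]
orientation: [2.457, -1.954, 0.006]
force: [2.9, -10.6, -2.5]
opening: 0.0197
```

Request:
{"op": "jog_arm", "data": {
  "commands": [1,-0.001,0,0,0]
}}

```text
t: 17.62
tool_pos: [0.6185, 0.0343, 0.0578]
orientation: [2.457, -1.954, 0.006]
force: [3.5, -10.5, -2.0]
opening: 0.02
```

Request:
{"op": "jog_arm", "data": {
  "commands": [1,-0.001,0,0,0]
}}

```text
t: 17.7
tool_pos: [0.6183, 0.0353, 0.0577]
orientation: [2.457, -1.954, 0.006]
force: [3.6, -9.9, -1.4]
opening: 0.0198
```

Request:
{"op": "jog_arm", "data": {
  "commands": [1,-0.001,0,0,0]
}}

```text
t: 17.78
tool_pos: [0.618, 0.0363, 0.0577]
orientation: [2.457, -1.954, 0.006]
force: [3.6, -11.1, -2.2]
opening: 0.0199
```

```bash
python3 -c "
from nav import *
jaw()
for n in ('side','top'):
    p=robot.read_camera(n);cv2.imwrite('pics/%s11.png'%n,cv2.resize(p['img'][160:260,190:290],None,fx=6,fy=6,interpolation=2))"
```

```text
t 17.78 grip vise x,y mm -0.1 -12.8 z 0.0577 Fx,Fy vise 1.1 -11.6 Fz -2.2 psi -76.99 op 0.0199
```

View pics/side11.png

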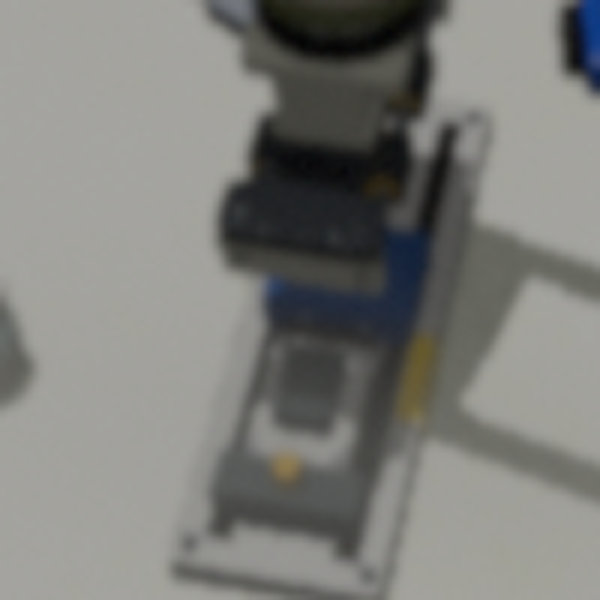

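View pics/top11.png

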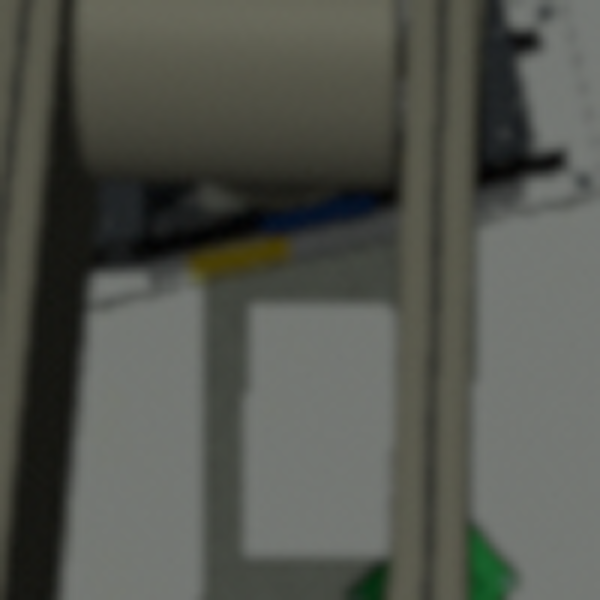

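Request:
{"op": "jog_arm", "data": {
  "commands": [1,-0.001,0,0,0]
}}

```text
t: 17.97
tool_pos: [0.6179, 0.037, 0.0578]
orientation: [2.457, -1.954, 0.006]
force: [3.9, -13.3, -3.6]
opening: 0.02
```

Request:
{"op": "jog_arm", "data": {
  "commands": [1,-0.001,0,0,0]
}}

```text
t: 18.05
tool_pos: [0.6177, 0.0378, 0.0578]
orientation: [2.457, -1.954, 0.007]
force: [3.7, -13.1, -3.0]
opening: 0.0197
```

Request:
{"op": "jog_arm", "data": {
  "commands": [1,0,0,0,0,1,0,0,0,0,1,0,0,0,0]
}}

```text
t: 18.3
tool_pos: [0.6177, 0.0379, 0.0578]
orientation: [2.457, -1.954, 0.006]
force: [3.9, -12.7, -2.3]
opening: 0.0194
```

Request:
{"op": "jog_arm", "data": {
  "commands": [1,-0.001,0,0,0]
}}

```text
t: 18.38
tool_pos: [0.6176, 0.0385, 0.0578]
orientation: [2.457, -1.954, 0.007]
force: [4.2, -14.2, -2.4]
opening: 0.0196
```

Request:
{"op": "jog_arm", "data": {
  "commands": [1,0,0,0,0,1,0,0,0,0]
}}

```text
t: 18.55
tool_pos: [0.6175, 0.0386, 0.0578]
orientation: [2.457, -1.954, 0.007]
force: [4.6, -12.5, -1.7]
opening: 0.0202
```

```bash
python3 -c "
from nav import *
jaw()
for n in ('side','top'):
    p=robot.read_camera(n);cv2.imwrite('pics/%s12r.png'%n,p['img']);cv2.imwrite('pics/%s12.png'%n,cv2.resize(p['img'][190:260,210:280],None,fx=8,fy=8,interpolation=2))
jaw()"
```

```text
t 18.55 grip vise x,y mm -0.1 -10.5 z 0.0578 Fx,Fy vise 1.7 -13.2 Fz -1.7 psi -77.0 op 0.0202
t 18.65 grip vise x,y mm -0.1 -10.5 z 0.0577 Fx,Fy vise -0.3 -13.8 Fz -2.1 psi -77.0 op 0.0196
```

View pics/side12.png

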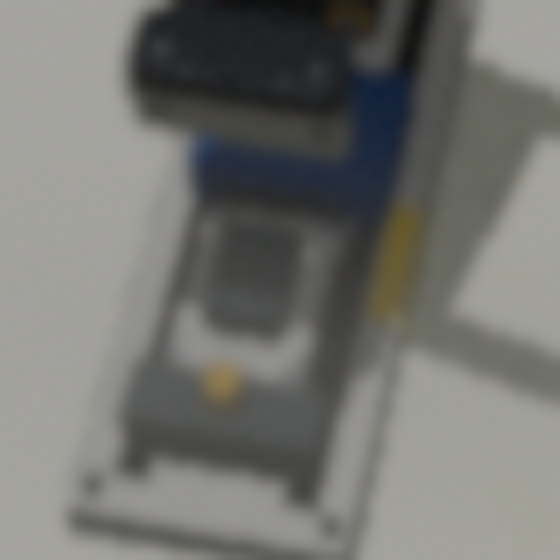

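Request:
{"op": "jog_arm", "data": {
  "commands": [1,-0.001,0,0,0]
}}

```text
t: 18.73
tool_pos: [0.6174, 0.0391, 0.0578]
orientation: [2.456, -1.954, 0.008]
force: [4.5, -15.1, -2.6]
opening: 0.02
```

Request:
{"op": "jog_arm", "data": {
  "commands": [1,0,0,0,0,1,0,0,0,0]
}}

```text
t: 18.9
tool_pos: [0.6174, 0.0393, 0.0578]
orientation: [2.456, -1.954, 0.008]
force: [3.4, -13.8, -1.7]
opening: 0.02
```

```bash
python3 -c "
from nav import *
jaw()"
```

```text
t 18.9 grip vise x,y mm -0.1 -9.7 z 0.0578 Fx,Fy vise 0.3 -14.2 Fz -1.7 psi -77.01 op 0.02
```

The pad is about half way in. The moving force is 15.7 N against a baseline of about 11 N, and the advance past contact is about 3.3 mm on top of the 0.7 mm preload. I unload the arm before letting go.

Request:
{"op": "jog_arm", "data": {
  "commands": [1,0.001,0,0,0,1,0,0,0,0,1,0,0,0,0]
}}

```text
t: 19.15
tool_pos: [0.6174, 0.0393, 0.0577]
orientation: [2.457, -1.954, 0.006]
force: [2.9, -10.1, -1.5]
opening: 0.0197
```

```bash
python3 -c "
from nav import *
jaw()"
```

```text
t 19.15 grip vise x,y mm -0.1 -9.8 z 0.0577 Fx,Fy vise 0.6 -10.5 Fz -1.5 psi -76.99 op 0.0197
```

Request:
{"op": "jog_arm", "data": {
  "commands": [1,0.001,0,0,0,1,0,0,0,0,1,0,0,0,0]
}}

```text
t: 19.4
tool_pos: [0.6174, 0.0392, 0.0577]
orientation: [2.458, -1.954, 0.004]
force: [2.6, -7.2, -0.7]
opening: 0.0198
```

Request:
{"op": "jog_arm", "data": {
  "commands": [0.3,0,0,0,0,0.1,0,0,0,0,0.1,0,0,0,0,0.1,0,0,0,0,0.1,0,0,0,0]
}}

```text
t: 19.82
tool_pos: [0.6167, 0.0413, 0.0576]
orientation: [2.46, -1.954, -0.0]
force: [0.3, -0.2, 0.6]
opening: 0.0414
```

```bash
python3 -c "
from nav import *
jaw()"
```

```text
t 19.82 grip vise x,y mm -0.3 -7.6 z 0.0576 Fx,Fy vise 0.3 -0.2 Fz 0.6 psi -76.91 op 0.0414
```

Released with zero force. I rise and back off for a look.

Request:
{"op": "jog_arm", "data": {
  "commands": [0.1,0.002,0,-0.005,0,0.1,0,0,-0.015,0,0.1,0,0,-0.03,0,0.1,0,0,-0.04,0,0.1,0,0,-0.04,0,0.1,0,0.03,0,0,0.1,0.01,0.035,0,0,0.1,0.03,0.035,0,0,0.1,0.03,0.03,0,0,0.1,0.03,0.02,0,0,0.1,0.03,0,0,0,0.1,0.03,0,0,0,0.1,0,0,0,0,0.1,0,0,0,0]
}}

```text
t: 20.98
tool_pos: [0.5103, -0.1477, 0.188]
orientation: [-2.457, 1.957, -0.0]
force: [0.3, -0.6, -0.5]
opening: 0.0417
```

Run:
```python
from nav import *
jaw()
for n in ('side','top'):
    p=robot.read_camera(n);cv2.imwrite('pics/%s13r.png'%n,p['img'])
    for t in ('grip','jaw_pad','ecu','plug'): print(n,t,pp(t,p))
    c=p['img'][155:217,180:294] if n=='top' else p['img'][165:265,215:280]
    cv2.imwrite('pics/%s13.png'%n,cv2.resize(cv2.convertScaleAbs(c,alpha=1.5),None,fx=7 if n=='top' else 6,fy=7 if n=='top' else 6,interpolation=2))
```

```text
t 20.98 grip vise x,y mm -146.2 -168.2 z 0.188 Fx,Fy vise 0.2 -0.7 Fz -0.5 psi -77.08 op 0.0417
side grip [(247.6, 195.0, 0.96), (259.9, 223.6, 0.26)]
side jaw_pad [(242.9, 326.8, 0.5), (245.0, 223.7, 0.46)]
side ecu [(294.0, 164.0, 0.8), (237.9, 230.7, 0.72), (320.1, 217.2, 0.59)]
side plug [(330.1, 214.0, 0.94), (254.6, 231.8, 0.91), (186.9, 222.8, 0.73)]
top grip [(239.1, 186.8, 0.55)]
top jaw_pad [(222.5, 188.6, 0.37)]
top ecu [(213.2, 190.7, 0.86), (258.4, 255.2, 0.78), (320.1, 207.3, 0.65)]
top plug [(216.9, 202.8, 0.84), (268.5, 269.0, 0.55), (316.6, 195.6, 0.39)]
```

View pics/top13.png

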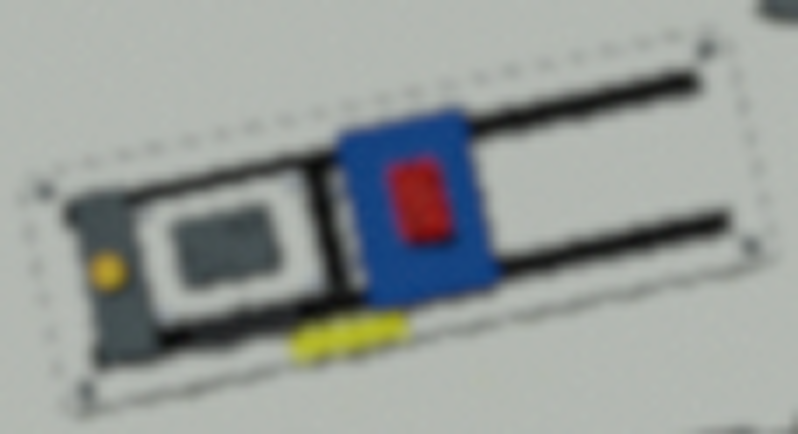

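View pics/side13.png

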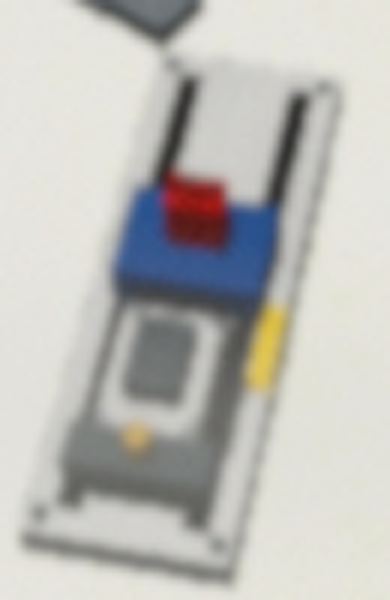

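View pics/top13r.png

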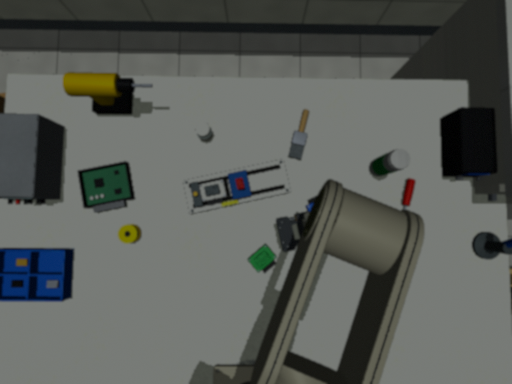

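Run:
```python
import io,contextlib
with contextlib.redirect_stdout(io.StringIO()):
    from fit import *
from nav import *
def wl(X): d=X[:2]-v[:2]; return R2(-v[2],*d)*1e3
def cen(p,x0,y0,x1,y1,kind):
    s=8; c=cv2.resize(p["img"][y0:y1,x0:x1],None,fx=s,fy=s,interpolation=cv2.INTER_CUBIC).astype(int); b,g,r=c[...,0],c[...,1],c[...,2]
    m=(r>2*g)&(r>2*b)&(r>60) if kind=="red" else (c.max(2)<thr)
    n,l,st,ce=cv2.connectedComponentsWithStats(m.astype(np.uint8)); k=1+np.argmax(st[1:,4]); rc=cv2.minAreaRect(np.argwhere(l==k)[:,::-1].astype(np.float32))
    return ((rc[0][0]+.5)/s+x0-.5,(rc[0][1]+.5)/s+y0-.5),np.round(rc[1],0)/s,rc[2]
T["img"]=cv2.imread("pics/top5r.png")
a,_,_=cen(T,258,166,280,186,"red"); A0=wl(onz(T,*a,.08)); thr=75
b,sz,an=cen(T,216,180,238,194,"dark"); print("before grip",A0,"block",wl(onz(T,*b,.062)),sz,an)
T["img"]=cv2.imread("pics/top13r.png")
a,_,_=cen(T,230,172,250,194,"red"); A1=wl(onz(T,*a,.08))
b,sz,an=cen(T,202,183,222,198,"dark"); B1=wl(onz(T,*b,.062)); print("after grip",A1,"block",B1,sz,an)
print("grip moved",A1-A0,"(arm says ~83.2)  grip->unit",B1-A1)
```

```text
before grip [ -1.91960701 -92.18315421] block [-2.31074321 26.21357812] [10.25 14.25] 78.11134338378906
after grip [ -2.15476755 -11.21077   ] block [-1.89394137 68.09668535] [ 9.75  14.375] 77.47119140625
grip moved [-0.23516054 80.97238421] (arm says ~83.2)  grip->unit [ 0.26082618 79.30745535]
```

```bash
python3 -c "
from h import *
print(robot.close_job())"
```

```text
the job is handed in; nothing more can be done
None
```

I laid the grey control unit on the middle of the bed with its connector facing the yellow mark. I then slid the red-gripped jaw about 83 mm until the unit sat against the rear jaw, let go and handed the job in at about 21 s of the 69 s.

**Pad depth from force:** I put the sprung pad at about 3.5–4 mm in, close to half way. The pushing force peaked at 15.7 N, against about 11 N while the unit was still sliding freely.

**Pad depth from the camera:** the last pictures suggest deeper, about 5–6 mm. Taking the unit's position from the camera and the jaw's from the arm gives about 7 mm. The camera and arm measurements differ by about 2 mm, so I trusted the force.

**Last checks:**
- **Unit:** the final picture shows it square between the jaws, with the connector on the yellow side. Its centre measured about 2 mm towards the yellow edge; the red grip showed the same shift.
- **Robot:** the gripper is open and clear, with no force on it.
- **Other things:** nothing looked moved, and the networks still found the green and blue look-alikes in place. I did not measure the other bystanders, and the arm partly hid the blue look-alike and the screwdriver in the last top view.

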